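Press an end plug home with a bench quick clamp

ROBOT

A 6-joint arm with a two-finger parallel gripper is mounted at the origin on the work surface. World frame = base frame: x ahead of the robot, y to its left, z up, the work surface at z = 0. Lengths are in mm, angles in rad, forces in N, time in s.
With the tool pointing down it reaches from about 350 to 975 mm from the base axis. Payload 7.1 kg.
Tool frame: the origin (TCP) lies at the very end of the fingers, on their centre line; the grasp point (between the pads) lies 19 mm behind it (ctrl.grasp_offset is the distance from the TCP to the grasp point, in mm); z points along the fingers, y is the line along which they close (so a half turn about z gives the same grasp; the last joint's range is limited). The gripper opens to 88 mm and grips with 3 to 60 N. Pads are 20 mm wide; open, the fingers measure 115 mm over their backs; the gripper's body (75 mm by 178 mm) begins 61 mm behind the grasp point.
Start: joints at [-1.259, 0.423, 1.63, -0, 1.089, -0.019], TCP at [203.017, -591.091, 222.675] pointing down, gripper open.
Joint ranges: [-3, 3], [-0.9, 2.11], [0.09, 2.58], [-1.31, 4.45], [0.11, 2.69], [-2.54, 2.54]. Speed limits (rad/s): [2.39, 2.39, 3.01, 3.14, 3.14, 3.14].

INTERFACE

Orientations are given as a rotation vector (axis times angle).
In Python, from workcell import ctrl, viewer, ticket, models gives the robot as it stands.
- The arm moves only by the tool play_rows, never from a script. Its arguments are lists of equal length, an entry for each row: "dp": the shift along the world's x, y, z in mm, a list of three; "yaw": the turn about the world's z in degrees. In form: {"dp": [[tx, ty, tz], ...], "yaw": [yaw, ...]}. A call has 1 to 8 rows; each row shifts and turns the commanded pose from where the row before left it; what a row does not reach is not made up. A row lasts 1/12 s, in which the tool goes at most 41.7 mm and 7.16 degrees, less where a joint would pass 70% of its speed; a pose out of reach is approached as far as the arm can. A call is refused whole if a number of a shift passes 41.7 or a number of a turn 7.16, either way. A call with a gripper value outside its range is refused whole. "gripper" is the closure, from 0 (fully open) to 1 (shut), set as the call begins (left out, the last holds). The fingers move at their own pace and stop on an object; the grip force is fixed at half the most. Time passes only in rows, so rows that do not move let the fingers close. It gives the time, the measured TCP pose, the force, the opening and the grip force at its end, in the units of the state.
- ctrl.get_obs(): the state, without advancing time (a new reading comes with each control period).
- viewer.get_image(name): name is "scene" or "top"; returns a dict with "pixels" (384x512x3 uint8, red, green, blue), "range_z" (384x512 float32, mm along the optical axis (not along the pixel's ray), 0 where there is no reading), "fx", "fy", "cx", "cy" (pixels), "dist_coeffs" ([k1, k2, p1, p2, k3] as OpenCV has them; the pictures are not rectified), "T" (4x4, takes a point from camera to world coordinates). Camera axes: x right, y up, looking along -z (the intrinsics and any distortion apply to the point x, -y, -z); pixel columns grow to the right and rows downward; lengths in mm; the calibration is good to about 2 mm. A picture is of the moment at which its call begins.
- ticket.close_job(): hands the job in; it is judged then, once.
Trained networks look in a picture, given as the dict that the camera call returned (one of the last four; its "shot" number tells which), for a name from the list of things; names that differ only in an ending like _2 or _b are one class to them, and where a whole thing is asked for, a point or a joint stands for the part that bears it (a point fixed in the world has none). Each returns a list of dicts, best first, with "conf" (0 to 1); they miss things now and then, are a little off and sometimes report something else, mostly with a low value. They report only what shows in the picture. A call takes as long as a camera call.
- models.look_for(picture, name): "bbox" ([centre column, centre row, width, height] in pixels, round what is visible of it).
- models.landmark_of(picture, name): "location" ([column, row] in pixels: a listed point, or the origin of a listed thing).
The state is a dict: "t": time; "qpos": joint angles; "qvel": joint speeds; "joint_torque": joint torques, N m; "ee_pos": TCP position; "orientation": TCP orientation; "ft_force": force on the tool from outside, world axes, zero at the start; "moment": the same for the moment, N m; "width": finger opening in mm; "grasp_force": force on a finger pad.
Only numpy, scipy, OpenCV 4.12 (cv2) and the standard library are available. Lean on these libraries where they do the work, as an engineer would, in place of code of your own. Each camera call takes 0.05 s, during which the arm holds its last target. There are 200 camera calls.

TASK

Using the quick clamp on the bench, press the end plug fully home into the shelf post: squeeze the trigger towards the fixed handle again and again to walk the jaw onto the plug, until you feel the plug bottom out firmly, and squeeze no harder than that or the plug is crushed. Then press the release tab until the jaw has run all the way back, leaving the plug home. Work only the trigger and the tab: do not push the plug or the jaw with the robot itself, and leave the other things on the bench alone.

Things in the scene. Friction and masses are not known exactly. Their poses are not given: they have to be found in the camera images.
- clamp: Quick clamp screwed on a plywood board 540 x 110 x 12 mm; fixed. Origin on the bench surface, z up, x = clamping direction (the jaw advances to +x). Along x: release tab -137 to -107 mm, side plates -110 to +40 (58 mm high, 42 mm across), trigger -30, handle -2 to +10, jaw and pad from +63, then plug and post. A toothed bar 8 mm wide runs along the axis, top 55 mm above the bench.
- handle_mid (a point): Middle of the fixed handle, a rigid black upright block 12 mm thick along the clamp's x, 42 mm wide, 84 to 118 mm above the bench; this point is 95 mm above the bench.
- trigger_swing (a joint): Trigger angle in rad: 0 at rest, 0.25 fully squeezed; hinged 12 mm above the bench, sprung back to 0. A full squeeze advances the jaw by two 4 mm teeth (the first squeeze about 7 mm in all; the first quarter of the stroke is idle); a shorter one wins one tooth or none. The jaw is held while the trigger goes back to rest, as it must before the next squeeze and before the tab is pressed.
- trigger_bar (a point): Axis of the trigger's black cross bar (12 mm diameter, 36 mm long, level, across y), 95 mm above the bench, on the handle's side away from the jaw. At rest 34 mm behind handle_mid, 46 mm over the outsides of bar and handle; fully squeezed it has moved 20.5 mm towards the handle, 26 mm over the outsides. Pushing only the bar along +x works as well.
- jaw_slide (a joint): Advance of the jaw in m: 0 fully back, up to 0.058. A weak spring draws it back when the tab is pressed.
- pad_face (a point): Middle of the flat front of the jaw's 44 x 44 mm rubber pad, 60 mm above the bench. The pad sits on a spring of 2.5 N/mm in the jaw, 13 mm of give.
- pad: The rubber pad of the jaw, 44 x 44 x 10 mm; origin at the middle of its back, x in the clamping direction.
- jaw: The jaw, a dark steel block 14 x 36 x 50 mm with the toothed bar; its origin coincides with the clamp's when the jaw is fully back.
- post_end (a point): Middle of the open end of the shelf post, a grey steel tube 40 x 40 mm, 200 mm long, lying along the clamp's x in wooden cradles against the far jaw; 60 mm above the bench; fixed. How far it lies from the pad differs from time to time.
- plug: Black plastic end plug, head 46 x 46 x 8 mm on a 35 mm square stub, started in the post's end, sliding stiffly (about 7 N). Origin as post_end when the plug is not pressed in at all.
- plug_face (a point): Middle of the plug's outer face; 20 mm outside post_end at the start or up to 4 mm less, 8 mm when home (the head then lies against the post).
- plug_slide (a joint): How far the plug has been pressed in, m: 0 to 0.004 at the start, 0.012 when fully home. It slides at about 7 N; the pad should press it home with 9.5 N or more, and it is crushed if the pad presses with more than 18 N.
- tab_top (a point): Middle of the top of the release tab, a steel plate 30 x 34 mm (x, y), 73 mm above the bench, at the trigger end of the clamp over the bar's tail. Pressed straight down it gives 8 mm before a stop.
- tab_swing (a joint): Tab angle in rad: at rest 0 to 0.05 (it clicks up and down as the jaw advances), 0.25 fully down; from about 0.13 the jaw is free, provided the trigger is at rest. A press of 2 to 8 N moves it; it must be kept down for about a second while the jaw runs back, and springs up when let go.
- tape_roll: Bystander: cardboard-brown ring, 96 mm across, 24 mm high; origin under its middle.
- carton: Bystander: cardboard box 100 x 70 x 55 mm; origin under its middle.
- spare_plug: Bystander: another black end plug lying head down, 46 x 46 x 30 mm; origin under its middle.
- trigger: The trigger: two dark steel cheeks carrying the black cross bar; origin at its hinge, 12 mm above the bench. Push needed at the bar, along the clamp's x: 2 to 6 N with the jaw free, 8 to 10 N while the plug slides; once the plug is home the push climbs by about 0.6 N per mm of bar travel: 11 to 13 N is firmly home, about 15 N crushes the plug.

How it is judged (in metres and radians):
On the way, in this order (a step that is already met when the one before it is completed fails the run):
1. the jaw's pad has been walked onto the plug and presses on it (contact force between pad and plug above 3 N), for 0.05 s.
2. the plug is pressed firmly home (within 1.5 mm, the pad pressing with more than 9.5 N) (value of joint plug_slide above 0.0105 m and contact force between pad and plug above 9.5 N), for 0.1 s.
At the end, for the whole second after the job is handed in: The plug is home in the post (pressed in more than 10.5 of 12 mm), the jaw is fully back (within 3 mm) and at rest, and trigger (within 0.03 rad) and tab (within 0.08 rad) are let go and back at rest (value of joint plug_slide above 0.0105 m and value of joint jaw_slide below 0.003 m and value of joint trigger_swing below 0.03 rad and value of joint tab_swing below 0.08 rad and linear speed of jaw below 0.01 m/s); the robot touches nothing.
It fails at once if the plug is crushed: the pad presses on it with more than 18 N (contact force between pad and plug above 18 N).
It fails at once if the robot pushes the plug itself (contact force between any of the fingers, the arm and plug above 1 N).
It fails at once if the robot pushes the jaw or its pad itself (contact force between any of the fingers, the arm and jaw above 2 N or contact force between any of the fingers, the arm and pad above 2 N).
It fails at once if a bystander is moved by more than 20 mm (distance of any of tape_roll, carton, spare_plug from where it was at the start of the episode above 0.02 m).
It also fails if it takes over 72 s, if anything falls off the work surface, if the arm or the gripper's body presses on something with over 40 N, if the wrist force passes 120 N, or if a joint passes its speed limit or range.

## Working session

There is one attempt and no reset: what is moved stays moved. The work goes in short steps, Python scripts to look and compute and a tool call to move; the robot and the scene stay as the last step left them, time stands still between calls to the robot, and variables do not carry over. Pictures are saved under pics/ and viewed, at most 10 in all, crops included, and the job is handed in when it is done.

Besides the shell and the picture viewer there is one more tool, called after "Emit:" by a JSON object that holds its "fn" and its "kwargs", one argument or row to a line. play_rows: Moves the arm, as the interface text tells. Its arguments: {"type":"object","properties":{"dp":{"type":"array"},"yaw":{"type":"array"},"gripper":{"type":"number"}},"required":["dp","yaw"]}

```bash
mkdir -p pics
cat > h.py <<'E'
import numpy as np, cv2
from workcell import ctrl, viewer, ticket, models
def world(im,u,v,z=None,depth=None):
    K=np.array([[im['fx'],0,im['cx']],[0,im['fy'],im['cy']],[0,0,1]])
    p=cv2.undistortPoints(np.array([[[u,v]]],float),K,np.array(im['dist_coeffs']))[0,0]
    d=np.array([p[0],-p[1],-1.]); T=np.array(im['T'])
    r=T[:3,:3]@d; o=T[:3,3]
    if z is not None: return o+r*(z-o[2])/r[2]
    if depth is None:
        depth=im['range_z'][int(round(v)),int(round(u))]
    return o+r*depth
def save(im,n): cv2.imwrite('pics/'+n,im['pixels'][:,:,::-1])
E
python3 - <<'E'
from h import *
for c in ('top','scene'):
    im=viewer.get_image(c); save(im,c+'0.png')
    for n,z in (('handle_mid',95),('trigger_bar',95),('tab_top',73),('pad_face',60),('post_end',60),('plug_face',60),('clamp',0)):
        for r in models.landmark_of(im,n)[:1]:
            print(c,n,np.round(r['location'],1),round(r['conf'],2),np.round(world(im,*r['location'],z=z),1))
o=ctrl.get_obs(); print(o)
E
```

```text
top handle_mid [304.7 232.5] 0.56 [562.9 -86.2  95. ]
top trigger_bar [317.8 240.3] 0.77 [ 547.6 -111.1   95. ]
top tab_top [366.2 249.8] 0.86 [ 528.6 -209.6   73. ]
top pad_face [254.1 224.1] 0.71 [583.9  10.9  60. ]
top post_end [231.2 220.7] 0.8 [591.2  56.5  60. ]
top plug_face [242.1 224.8] 0.78 [582.7  34.8  60. ]
top clamp [302.9 240.2] 0.68 [554.5 -91.8   0. ]
scene handle_mid [212.3 166.9] 0.58 [548.7 -84.5  95. ]
scene trigger_bar [200.3 166.2] 0.66 [ 540.  -113.7   95. ]
scene tab_top [164.1 174.6] 0.6 [ 527.4 -206.6   73. ]
scene pad_face [251.9 176.9] 0.52 [561.3  12.2  60. ]
scene post_end [270.8 180.2] 0.64 [583.8  56.3  60. ]
scene plug_face [264.2 182.2] 0.73 [588.9  38.5  60. ]
scene clamp [219.  197.3] 0.93 [553.9 -75.    0. ]
{'t': 0.8, 'qpos': array([-1.25900850e+00,  4.23066121e-01,  1.62987467e+00, -1.83143099e-05,
        1.08860077e+00, -1.89921804e-02]), 'qvel': array([ 1.10721790e-04, -9.92537488e-04,  3.21315486e-05, -1.43299362e-04,
       -2.35154825e-03,  1.08985677e-04]), 'joint_torque': array([-1.18105578e-03, -5.44519544e+01, -2.74035144e+01,  6.40723296e-02,
        1.65038940e-02, -3.37835871e-06]), 'ee_pos': array([ 203.0127731 , -591.11169942,  222.70620415]), 'orientation': array([ 3.09866878e+00,  5.17226917e-01, -1.35066516e-05]), 'ft_force': array([-0.16219222,  0.0476249 ,  0.00696816]), 'moment': array([0.01641506, 0.00663844, 0.02673445]), 'grasp_force': 0.0, 'width': 87.81871531849028}
```

```bash
python3 - <<'E'
import cv2,numpy as np
a=cv2.imread('pics/top0.png')[120:330,150:470];b=cv2.imread('pics/scene0.png')[90:300,80:400]
cv2.imwrite('pics/c.png',np.vstack([cv2.resize(a,None,fx=1.4,fy=1.4),cv2.resize(b,None,fx=1.4,fy=1.4)]))
E
python3 - <<'E'
from h import *
# point cloud from top, heights
im=viewer.get_image('top'); Z=im['range_z']
K=np.array([[im['fx'],0,im['cx']],[0,im['fy'],im['cy']],[0,0,1]])
v,u=np.mgrid[0:384,0:512]
p=cv2.undistortPoints(np.stack([u,v],-1).reshape(-1,1,2).astype(float),K,np.array(im['dist_coeffs']))[:,0]
d=np.c_[p[:,0],-p[:,1],-np.ones(len(p))]*Z.reshape(-1,1)
W=d@im['T'][:3,:3].T+im['T'][:3,3]; np.save('W.npy',W)
for n,zl,zh in (('handle',112,125),('bar',93,106),('tab',66,79),('board',8,16),):
    s=(Z.reshape(-1)>0)&(W[:,2]>zl)&(W[:,2]<zh)&(abs(W[:,0]-555)<90)&(abs(W[:,1]+60)<260)
    q=W[s]; 
    if len(q)>4:
        r=cv2.minAreaRect(q[:,:2].astype(np.float32)); print(n,len(q),q[:,2].mean().round(1),np.round(r[0],1),np.round(r[1],1),round(r[2],1))
E
```

```text
handle 135 117.4 [557.1 -82.8] [12.2 40. ] 76.4
bar 128 99.8 [552.6 -99.2] [46.7 37.2] 77.9
tab 988 75.0 [572.8  -9.9] [433.7  44.1] 77.3
board 6399 11.9 [572.1 -23.2] [442.8 111.6] 76.7
```

View pics/c.png

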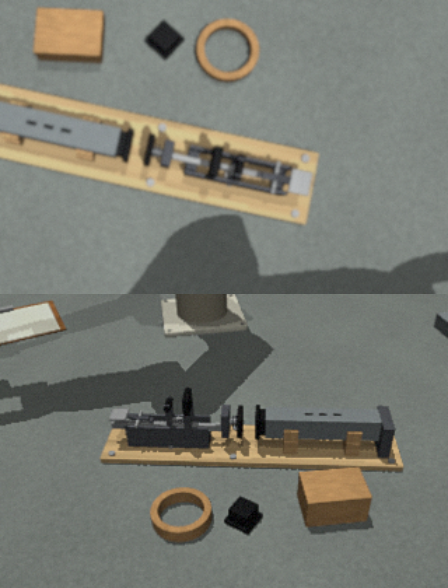

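Emit:
{"fn": "play_rows", "kwargs": {
  "dp": [
    [21.2, 27.9, 0],
    [21.2, 27.9, 0],
    [21.2, 27.9, 0],
    [21.2, 27.9, 0],
    [21.2, 27.9, 0],
    [21.2, 27.9, 0],
    [21.2, 27.9, 0],
    [21.2, 27.9, 0]
  ],
  "yaw": [3.6, 3.6, 3.6, 3.6, 3.6, 3.6, 3.6, 3.6],
  "gripper": 1
}}

```text
t: 1.52
ee_pos: [373.4, -366.5, 222.9]
orientation: [2.871, 1.276, 0.0]
ft_force: [0.5, 0.2, -0.3]
width: 37.8
grasp_force: 0.0
```

Emit:
{"fn": "play_rows", "kwargs": {
  "dp": [
    [21.2, 27.9, 0],
    [21.2, 27.9, 0],
    [21.2, 27.9, 0],
    [21.2, 27.9, 0],
    [21.2, 27.9, 0],
    [21.2, 27.9, 0],
    [21.2, 27.9, 0],
    [21.2, 27.9, 0]
  ],
  "yaw": [3.6, 3.6, 3.6, 3.6, 3.6, 3.6, 3.6, 3.6]
}}

```text
t: 2.18
ee_pos: [543.1, -143.1, 222.9]
orientation: [2.463, 1.95, 0.0]
ft_force: [-0.0, -0.5, -0.0]
width: 0.7
grasp_force: 0.0
```

Emit:
{"fn": "play_rows", "kwargs": {
  "dp": [
    [0, 0, -30],
    [0, 0, -30],
    [0, 0, 0],
    [0, 0, 0]
  ],
  "yaw": [0, 0, 0, 0]
}}

```text
t: 2.52
ee_pos: [541.2, -144.3, 161.7]
orientation: [-2.464, -1.944, 0.003]
ft_force: [-0.3, 0.4, 0.1]
width: 0.4
grasp_force: 0.0
```

Emit:
{"fn": "play_rows", "kwargs": {
  "dp": [
    [0, 0, -25],
    [0, 0, -25],
    [0, 0, -24],
    [0, 0, 0],
    [0, 0, 0]
  ],
  "yaw": [0, 0, 0, 0, 0]
}}

```text
t: 2.93
ee_pos: [542.4, -145.2, 89.6]
orientation: [-2.467, -1.945, 0.0]
ft_force: [-0.4, -0.9, -0.7]
width: 0.7
grasp_force: 0.0
```

Emit:
{"fn": "play_rows", "kwargs": {
  "dp": [
    [0.9, 3.9, 0],
    [0.9, 3.9, 0],
    [0.9, 3.9, 0],
    [0.5, 1.9, 0],
    [0, 0, 0],
    [0, 0, 0]
  ],
  "yaw": [0, 0, 0, 0, 0, 0]
}}

```text
t: 3.43
ee_pos: [545.8, -131.0, 89.2]
orientation: [2.465, 1.946, 0.001]
ft_force: [0.4, -0.9, 0.4]
width: 0.2
grasp_force: 0.5
```

Run:
```python
from h import *
im=viewer.get_image('scene'); b=im['pixels'][90:240,100:300,::-1]
cv2.imwrite('pics/d.png',cv2.resize(b,None,fx=4,fy=4,interpolation=cv2.INTER_CUBIC)); print(ctrl.get_obs()['ft_force'])
```

```text
[0.42969223 0.15261465 1.24759685]
```

View pics/d.png

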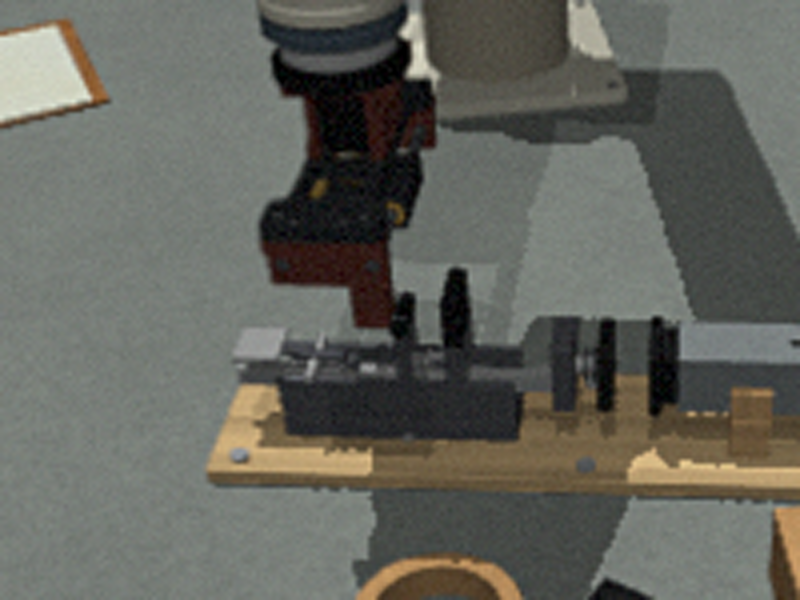

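Emit:
{"fn": "play_rows", "kwargs": {
  "dp": [
    [0.9, 3.9, 0],
    [0.9, 3.9, 0],
    [0.9, 3.9, 0],
    [0.9, 3.9, 0],
    [0, 0, 0]
  ],
  "yaw": [0, 0, 0, 0, 0]
}}

```text
t: 3.9
ee_pos: [549.1, -115.4, 88.3]
orientation: [2.465, 1.947, -0.001]
ft_force: [0.7, -5.2, -1.7]
width: 0.3
grasp_force: 2.3
```

Emit:
{"fn": "play_rows", "kwargs": {
  "dp": [
    [0.5, 1.9, 0],
    [0, 0, 0]
  ],
  "yaw": [0, 0]
}}

```text
t: 4.07
ee_pos: [549.4, -113.8, 88.2]
orientation: [2.466, 1.946, -0.001]
ft_force: [1.1, -5.8, -1.9]
width: 0.6
grasp_force: 2.6
```

Emit:
{"fn": "play_rows", "kwargs": {
  "dp": [
    [0.5, 1.9, 0],
    [0, 0, 0]
  ],
  "yaw": [0, 0]
}}

```text
t: 4.23
ee_pos: [549.7, -112.0, 88.0]
orientation: [2.466, 1.947, -0.002]
ft_force: [0.7, -6.0, -3.2]
width: 0.8
grasp_force: 3.1
```

Emit:
{"fn": "play_rows", "kwargs": {
  "dp": [
    [0.5, 1.5, 0],
    [0, 0, 0]
  ],
  "yaw": [0, 0]
}}

```text
t: 4.4
ee_pos: [549.9, -111.4, 88.0]
orientation: [2.464, 1.947, -0.004]
ft_force: [-0.3, -11.9, -3.7]
width: 0.2
grasp_force: 5.6
```

```bash
cat > m.py <<'E'
from h import *
u=np.array([.228,.974]);O=np.array([556.2,-86.7])
for c in('top','scene'):
    im=viewer.get_image(c); s=[]
    for n,z in (('handle_mid',95),('trigger_bar',95),('pad_face',60),('plug_face',60),('post_end',60)):
        r=models.landmark_of(im,n)
        if r: s.append('%s %.1f (%.2f)'%(n,(world(im,*r[0]['location'],z=z)[:2]-O)@u,r[0]['conf']))
    print(c,s)
o=ctrl.get_obs();print(o['ft_force'].round(1),(o['ee_pos'][:2]-O)@u)
E
python3 m.py
```

```text
top ['handle_mid -1.2 (0.76)', 'trigger_bar 233.5 (0.55)', 'pad_face 110.3 (0.75)', 'plug_face 121.7 (0.66)', 'post_end 144.1 (0.89)']
scene ['handle_mid -0.8 (0.86)', 'trigger_bar -5.8 (0.49)', 'pad_face 112.8 (0.59)', 'plug_face -15.7 (0.59)', 'post_end 143.7 (0.60)']
[ -0.7 -10.6  -4.1] -25.538661329263984
```

Emit:
{"fn": "play_rows", "kwargs": {
  "dp": [
    [-2.6, -11.2, 0],
    [-2.6, -11.2, 0],
    [0, 0, 0],
    [0, 0, 0]
  ],
  "yaw": [0, 0, 0, 0]
}}

```text
t: 5.33
ee_pos: [545.1, -133.0, 88.6]
orientation: [-2.467, -1.944, -0.0]
ft_force: [-0.0, 0.2, 0.3]
width: 0.5
grasp_force: 0.0
```

Emit:
{"fn": "play_rows", "kwargs": {
  "dp": [
    [1, 4, 0],
    [0.9, 4, 0],
    [0.9, 4, 0],
    [0.9, 4, 0],
    [0, 0, 0]
  ],
  "yaw": [0, 0, 0, 0, 0]
}}

```text
t: 5.75
ee_pos: [549.0, -116.0, 88.4]
orientation: [2.465, 1.947, -0.001]
ft_force: [-0.1, -5.1, -2.6]
width: 0.3
grasp_force: 2.4
```

Emit:
{"fn": "play_rows", "kwargs": {
  "dp": [
    [0.9, 4, 0],
    [0, 0, 0]
  ],
  "yaw": [0, 0]
}}

```text
t: 5.92
ee_pos: [549.7, -112.1, 88.2]
orientation: [2.465, 1.948, -0.002]
ft_force: [0.2, -5.1, -3.6]
width: 0.2
grasp_force: 2.8
```

Emit:
{"fn": "play_rows", "kwargs": {
  "dp": [
    [0.5, 1.8, 0],
    [0, 0, 0]
  ],
  "yaw": [0, 0]
}}

```text
t: 6.08
ee_pos: [549.9, -111.5, 88.1]
orientation: [2.463, 1.948, -0.004]
ft_force: [-1.9, -10.8, -3.7]
width: 0.9
grasp_force: 5.5
```

```bash
python3 m.py
```

```text
top ['handle_mid -0.4 (0.77)', 'pad_face 119.0 (0.61)', 'plug_face 126.1 (0.70)', 'post_end 145.2 (0.89)']
scene ['handle_mid 0.8 (0.58)', 'pad_face -12.4 (0.66)', 'plug_face 119.2 (0.64)', 'post_end 140.5 (0.64)']
[ -1.5 -11.   -4.2] -25.56931797290388
```

Emit:
{"fn": "play_rows", "kwargs": {
  "dp": [
    [-2.6, -11.2, 0],
    [-2.6, -10.6, 0],
    [0, 0, 0],
    [0, 0, 0]
  ],
  "yaw": [0, 0, 0, 0]
}}

```text
t: 7.02
ee_pos: [545.2, -132.8, 88.8]
orientation: [-2.467, -1.944, -0.001]
ft_force: [-0.7, -0.1, 0.3]
width: 0.4
grasp_force: 0.0
```

Emit:
{"fn": "play_rows", "kwargs": {
  "dp": [
    [1, 4, 0],
    [0.9, 4, 0],
    [0.9, 4, 0],
    [0.9, 4, 0],
    [0, 0, 0]
  ],
  "yaw": [0, 0, 0, 0, 0]
}}

```text
t: 7.43
ee_pos: [549.1, -116.1, 88.5]
orientation: [2.464, 1.947, -0.001]
ft_force: [-1.1, -5.8, -2.4]
width: 0.5
grasp_force: 2.7
```

Emit:
{"fn": "play_rows", "kwargs": {
  "dp": [
    [0.9, 4, 0],
    [0, 0, 0]
  ],
  "yaw": [0, 0]
}}

```text
t: 7.6
ee_pos: [549.7, -112.6, 88.2]
orientation: [2.464, 1.947, -0.002]
ft_force: [-0.7, -8.1, -3.8]
width: 0.3
grasp_force: 4.2
```

Emit:
{"fn": "play_rows", "kwargs": {
  "dp": [
    [0.4, 1.5, 0],
    [0, 0, 0]
  ],
  "yaw": [0, 0]
}}

```text
t: 7.77
ee_pos: [549.9, -111.7, 88.1]
orientation: [2.464, 1.947, -0.003]
ft_force: [-0.6, -9.5, -5.4]
width: 0.2
grasp_force: 5.1
```

```bash
python3 m.py
```

```text
top ['handle_mid 6.5 (0.84)', 'pad_face 122.7 (0.44)', 'plug_face 122.8 (0.48)', 'post_end 141.5 (0.85)']
scene ['handle_mid -6.0 (0.93)', 'trigger_bar -16.8 (0.50)', 'pad_face 126.4 (0.65)', 'plug_face 126.4 (0.71)', 'post_end 139.3 (0.61)']
[ -1.3 -10.1  -6. ] -25.841731958710486
```

Emit:
{"fn": "play_rows", "kwargs": {
  "dp": [
    [0.1, 0.5, 0],
    [0, 0, 0]
  ],
  "yaw": [0, 0]
}}

```text
t: 8.53
ee_pos: [550.0, -111.6, 88.1]
orientation: [2.464, 1.947, -0.003]
ft_force: [-0.6, -12.2, -6.2]
width: 1.1
grasp_force: 6.0
```

Emit:
{"fn": "play_rows", "kwargs": {
  "dp": [
    [-2.6, -11.2, 0],
    [-2.6, -10.8, 0],
    [0, 0, 0],
    [0, 0, 0]
  ],
  "yaw": [0, 0, 0, 0]
}}

```text
t: 8.87
ee_pos: [545.1, -132.6, 88.7]
orientation: [-2.467, -1.944, -0.001]
ft_force: [0.2, -0.7, 0.5]
width: 0.2
grasp_force: 0.0
```

Emit:
{"fn": "play_rows", "kwargs": {
  "dp": [
    [1, 4, 0],
    [0.9, 4, 0],
    [0.5, 2, 0],
    [0, 0, 0]
  ],
  "yaw": [0, 0, 0, 0]
}}

```text
t: 9.2
ee_pos: [547.5, -122.8, 88.8]
orientation: [2.464, 1.947, -0.002]
ft_force: [-2.0, -7.7, 1.3]
width: 0.7
grasp_force: 4.2
```

Emit:
{"fn": "play_rows", "kwargs": {
  "dp": [
    [0.5, 2, 0],
    [0, 0, 0]
  ],
  "yaw": [0, 0]
}}

```text
t: 9.37
ee_pos: [547.9, -120.9, 88.7]
orientation: [2.464, 1.947, -0.002]
ft_force: [-1.9, -8.3, 0.8]
width: 0.3
grasp_force: 4.4
```

Emit:
{"fn": "play_rows", "kwargs": {
  "dp": [
    [0.5, 2, 0],
    [0, 0, 0]
  ],
  "yaw": [0, 0]
}}

```text
t: 9.53
ee_pos: [548.3, -119.0, 88.6]
orientation: [2.464, 1.947, -0.002]
ft_force: [-2.2, -8.6, -0.2]
width: 0.6
grasp_force: 4.7
```

Emit:
{"fn": "play_rows", "kwargs": {
  "dp": [
    [0.5, 2, 0],
    [0, 0, 0]
  ],
  "yaw": [0, 0]
}}

```text
t: 9.7
ee_pos: [548.8, -117.1, 88.4]
orientation: [2.464, 1.947, -0.003]
ft_force: [-1.4, -9.5, -2.5]
width: 0.4
grasp_force: 4.9
```

Emit:
{"fn": "play_rows", "kwargs": {
  "dp": [
    [0.5, 2, 0],
    [0, 0, 0]
  ],
  "yaw": [0, 0]
}}

```text
t: 9.87
ee_pos: [549.2, -115.2, 88.2]
orientation: [2.464, 1.947, -0.003]
ft_force: [-0.8, -10.1, -4.8]
width: 0.3
grasp_force: 5.1
```

Emit:
{"fn": "play_rows", "kwargs": {
  "dp": [
    [0.4, 1.5, 0],
    [0, 0, 0]
  ],
  "yaw": [0, 0]
}}

```text
t: 10.03
ee_pos: [549.5, -113.7, 88.1]
orientation: [2.464, 1.947, -0.003]
ft_force: [-1.6, -9.9, -6.0]
width: 0.2
grasp_force: 5.1
```

```bash
python3 m.py
```

```text
top ['handle_mid 7.6 (0.79)', 'trigger_bar 141.0 (0.47)', 'pad_face 131.2 (0.56)', 'plug_face 129.7 (0.60)', 'post_end 140.9 (0.64)']
scene ['handle_mid -2.7 (0.94)', 'trigger_bar -10.8 (0.53)', 'pad_face 132.7 (0.42)', 'plug_face 125.3 (0.48)', 'post_end 136.9 (0.64)']
[ -1.4 -11.   -5.9] -27.859263782087112
```

Emit:
{"fn": "play_rows", "kwargs": {
  "dp": [
    [0.2, 1, 0],
    [0, 0, 0]
  ],
  "yaw": [0, 0]
}}

```text
t: 10.8
ee_pos: [549.7, -112.9, 88.0]
orientation: [2.464, 1.947, -0.003]
ft_force: [-0.6, -11.4, -6.3]
width: 0.6
grasp_force: 5.6
```

Emit:
{"fn": "play_rows", "kwargs": {
  "dp": [
    [0.2, 0.8, 0],
    [0, 0, 0]
  ],
  "yaw": [0, 0]
}}

```text
t: 10.97
ee_pos: [549.8, -112.2, 87.9]
orientation: [2.464, 1.947, -0.004]
ft_force: [-0.4, -11.2, -7.9]
width: 0.6
grasp_force: 5.8
```

```bash
python3 m.py; python3 -c "
from h import *
im=viewer.get_image('top');b=im['pixels'][190:260,200:330,::-1]
cv2.imwrite('pics/e.png',cv2.resize(b,None,fx=6,fy=6,interpolation=cv2.INTER_CUBIC))"
```

```text
top ['handle_mid 1.9 (0.96)', 'pad_face 129.2 (0.46)', 'post_end 143.7 (0.96)']
scene ['handle_mid -0.2 (0.57)', 'trigger_bar -7.5 (0.49)', 'pad_face 131.7 (0.61)', 'plug_face 125.9 (0.40)', 'post_end 143.9 (0.59)']
[ -0.5 -11.7  -8. ] -26.2579132951778
```

View pics/e.png

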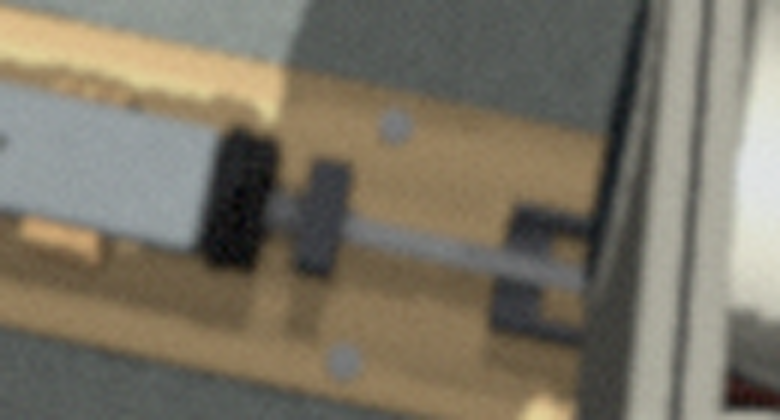

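```bash
cat > g.py <<'E'
from h import *
u=np.array([.228,.974]);O=np.array([556.2,-86.7])
im=viewer.get_image('top'); Z=im['range_z'].reshape(-1)
K=np.array([[im['fx'],0,im['cx']],[0,im['fy'],im['cy']],[0,0,1]])
v,w=np.mgrid[0:384,0:512]
p=cv2.undistortPoints(np.stack([w,v],-1).reshape(-1,1,2).astype(float),K,np.array(im['dist_coeffs']))[:,0]
d=np.c_[p[:,0],-p[:,1],-np.ones(len(p))]*Z[:,None]
W=d@im['T'][:3,:3].T+im['T'][:3,3]
g=im['pixels'].reshape(-1,3).mean(1)
for name,W in (('now',W),('start',np.load('W.npy'))):
    a=(W[:,:2]-O)@u; l=(W[:,:2]-O)@np.array([-u[1],u[0]])
    print(name)
    for b in range(56,156,2):
        s=(a>=b)&(a<b+2)&(abs(l)<16)&(abs(l)>6)
        if s.sum(): print((b,int(s.sum()),round(float(np.median(W[s,2])),0),round(float(np.mean(g[s])))),end=' ')
    print()
E
python3 g.py
```

```text
now
(56, 10, 13.0, 103) (58, 7, 12.0, 106) (60, 9, 12.0, 107) (62, 9, 12.0, 109) (64, 9, 13.0, 106) (66, 9, 13.0, 105) (68, 9, 11.0, 106) (70, 9, 12.0, 106) (72, 8, 12.0, 106) (74, 8, 12.0, 107) (76, 9, 12.0, 105) (78, 9, 10.0, 106) (80, 8, 12.0, 106) (82, 9, 13.0, 106) (84, 8, 12.0, 106) (86, 9, 13.0, 105) (88, 8, 12.0, 104) (90, 7, 13.0, 99) (92, 8, 12.0, 96) (94, 13, 56.0, 77) (96, 11, 85.0, 64) (98, 12, 85.0, 62) (100, 10, 84.0, 62) (102, 10, 84.0, 62) (104, 11, 85.0, 65) (106, 11, 85.0, 66) (108, 5, 84.0, 70) (110, 6, 13.0, 66) (112, 10, 39.0, 78) (114, 7, 12.0, 87) (116, 13, 12.0, 84) (118, 5, 14.0, 80) (120, 22, 73.0, 46) (122, 9, 81.0, 24) (124, 11, 82.0, 25) (126, 11, 81.0, 27) (128, 10, 81.0, 24) (130, 12, 83.0, 26) (132, 12, 84.0, 30) (134, 8, 83.0, 31) (136, 12, 82.0, 36) (138, 8, 78.0, 64) (140, 11, 79.0, 106) (142, 9, 80.0, 143) (144, 11, 80.0, 153) (146, 10, 79.0, 155) (148, 10, 80.0, 156) (150, 9, 80.0, 155) (152, 11, 80.0, 156) (154, 10, 79.0, 155) 
start
(56, 7, 12.0, 109) (58, 9, 12.0, 106) (60, 7, 11.0, 103) (62, 7, 84.0, 106) (64, 10, 85.0, 106) (66, 9, 84.0, 107
[... 168 characters left out ...]
2.0, 104) (86, 10, 12.0, 100) (88, 8, 14.0, 99) (90, 12, 70.0, 101) (92, 12, 81.0, 93) (94, 9, 82.0, 73) (96, 11, 82.0, 64) (98, 10, 80.0, 61) (100, 6, 81.0, 62) (102, 7, 13.0, 60) (104, 8, 11.0, 59) (106, 9, 13.0, 60) (108, 10, 12.0, 63) (110, 8, 13.0, 69) (112, 9, 13.0, 82) (114, 9, 12.0, 88) (116, 10, 12.0, 90) (118, 9, 11.0, 83) (120, 10, 12.0, 65) (122, 22, 50.0, 30) (124, 11, 83.0, 25) (126, 11, 83.0, 27) (128, 10, 83.0, 24) (130, 10, 79.0, 26) (132, 9, 76.0, 32) (134, 10, 76.0, 32) (136, 10, 77.0, 33) (138, 11, 76.0, 59) (140, 12, 78.0, 105) (142, 10, 80.0, 141) (144, 9, 79.0, 153) (146, 11, 79.0, 155) (148, 10, 79.0, 155) (150, 11, 80.0, 155) (152, 10, 81.0, 156) (154, 10, 80.0, 155)
```

Emit:
{"fn": "play_rows", "kwargs": {
  "dp": [
    [0.2, 0.9, 0],
    [0, 0, 0]
  ],
  "yaw": [0, 0]
}}

```text
t: 11.83
ee_pos: [550.0, -111.6, 87.8]
orientation: [2.464, 1.947, -0.004]
ft_force: [-1.2, -13.6, -7.5]
width: 0.4
grasp_force: 6.6
```

Emit:
{"fn": "play_rows", "kwargs": {
  "dp": [
    [-2.6, -11.2, 0],
    [-2.6, -11, 0],
    [0, 0, 0],
    [0, 0, 0]
  ],
  "yaw": [0, 0, 0, 0]
}}

```text
t: 12.17
ee_pos: [545.3, -132.6, 88.8]
orientation: [-2.467, -1.944, -0.001]
ft_force: [-0.2, 0.1, 0.2]
width: 0.6
grasp_force: 0.0
```

Emit:
{"fn": "play_rows", "kwargs": {
  "dp": [
    [1, 4, 0],
    [0.9, 4, 0],
    [0, 0, 0]
  ],
  "yaw": [0, 0, 0]
}}

```text
t: 12.42
ee_pos: [547.3, -124.5, 88.9]
orientation: [2.464, 1.947, -0.001]
ft_force: [-2.7, -7.7, 1.7]
width: 0.3
grasp_force: 3.9
```

Emit:
{"fn": "play_rows", "kwargs": {
  "dp": [
    [0.5, 2, 0],
    [0, 0, 0]
  ],
  "yaw": [0, 0]
}}

```text
t: 12.58
ee_pos: [547.7, -122.9, 88.9]
orientation: [2.464, 1.947, -0.002]
ft_force: [-2.6, -9.3, 1.8]
width: 0.1
grasp_force: 4.4
```

Emit:
{"fn": "play_rows", "kwargs": {
  "dp": [
    [0.2, 1, 0],
    [0, 0, 0]
  ],
  "yaw": [0, 0]
}}

```text
t: 12.75
ee_pos: [547.8, -122.0, 88.8]
orientation: [2.464, 1.947, -0.002]
ft_force: [-2.1, -8.3, 1.3]
width: 0.7
grasp_force: 4.6
```

Emit:
{"fn": "play_rows", "kwargs": {
  "dp": [
    [0.2, 1, 0],
    [0, 0, 0]
  ],
  "yaw": [0, 0]
}}

```text
t: 12.92
ee_pos: [548.1, -121.1, 88.8]
orientation: [2.464, 1.947, -0.002]
ft_force: [-2.3, -8.5, 1.2]
width: 0.6
grasp_force: 4.7
```

```bash
python3 g.py | sed -n 2p | grep -o '(9[0-9].*'
```

```text
(90, 9, 12.0, 105) (92, 8, 11.0, 99) (94, 6, 13.0, 101) (96, 15, 15.0, 81) (98, 10, 84.0, 65) (100, 12, 84.0, 61) (102, 10, 85.0, 61) (104, 11, 85.0, 64) (106, 11, 86.0, 63) (108, 11, 84.0, 66) (110, 7, 84.0, 72) (112, 1, 60.0, 60) (114, 11, 14.0, 78) (116, 4, 11.0, 89) (118, 12, 13.0, 82) (120, 11, 14.0, 75) (122, 18, 68.0, 48) (124, 11, 82.0, 28) (126, 11, 80.0, 26) (128, 11, 82.0, 28) (130, 10, 81.0, 25) (132, 11, 81.0, 31) (134, 9, 83.0, 36) (136, 10, 82.0, 42) (138, 12, 83.0, 66) (140, 9, 82.0, 104) (142, 11, 78.0, 138) (144, 11, 81.0, 153) (146, 11, 81.0, 156) (148, 10, 80.0, 156) (150, 8, 79.0, 156) (152, 11, 80.0, 155) (154, 10, 80.0, 156)
```

Emit:
{"fn": "play_rows", "kwargs": {
  "dp": [
    [0.2, 1, 0],
    [0, 0, 0]
  ],
  "yaw": [0, 0]
}}

```text
t: 13.13
ee_pos: [548.3, -120.1, 88.7]
orientation: [2.464, 1.947, -0.002]
ft_force: [-2.5, -9.2, 0.0]
width: 0.1
grasp_force: 4.7
```

Emit:
{"fn": "play_rows", "kwargs": {
  "dp": [
    [0.2, 1, 0],
    [0, 0, 0]
  ],
  "yaw": [0, 0]
}}

```text
t: 13.3
ee_pos: [548.5, -119.3, 88.7]
orientation: [2.464, 1.947, -0.002]
ft_force: [-1.3, -10.1, -0.3]
width: 0.4
grasp_force: 5.2
```

Emit:
{"fn": "play_rows", "kwargs": {
  "dp": [
    [0.2, 1, 0],
    [0, 0, 0]
  ],
  "yaw": [0, 0]
}}

```text
t: 13.47
ee_pos: [548.7, -118.4, 88.7]
orientation: [2.463, 1.947, -0.002]
ft_force: [-1.3, -11.9, -1.6]
width: 0.4
grasp_force: 5.6
```

```bash
python3 -c "
from h import *
for i in range(6):
    viewer.get_image('top');o=ctrl.get_obs();print(o['ft_force'].round(1),round(float(o['ft_force'][:2]@[.228,.974]),2),round(o['grasp_force'],2))"; python3 g.py | sed -n 2p | grep -o '(9[0-9].*'
```

```text
[ -2.3 -10.8  -1.7] -11.03 5.58
[ -1.3 -11.3  -1.9] -11.33 5.56
[ -3.  -11.3  -1. ] -11.65 5.55
[ -1.4 -10.1  -1.5] -10.14 5.55
[ -1.2 -10.4  -2.4] -10.37 5.54
[-2.  -9.9 -1.1] -10.08 5.54
(90, 9, 12.0, 105) (92, 6, 12.0, 101) (94, 7, 13.0, 102) (96, 9, 13.0, 94) (98, 19, 51.0, 74) (100, 10, 85.0, 61) (102, 11, 84.0, 62) (104, 10, 85.0, 64) (106, 12, 85.0, 62) (108, 9, 84.0, 62) (110, 9, 84.0, 66) (112, 6, 85.0, 67) (114, 8, 65.0, 68) (116, 5, 13.0, 86) (118, 9, 12.0, 84) (120, 13, 14.0, 75) (122, 13, 60.0, 53) (124, 14, 81.0, 37) (126, 11, 81.0, 28) (128, 11, 81.0, 27) (130, 9, 81.0, 27) (132, 10, 81.0, 28) (134, 10, 82.0, 35) (136, 12, 83.0, 44) (138, 9, 82.0, 62) (140, 9, 81.0, 102) (142, 10, 79.0, 139) (144, 12, 81.0, 155) (146, 9, 80.0, 156) (148, 10, 79.0, 156) (150, 11, 81.0, 155) (152, 11, 81.0, 155) (154, 9, 81.0, 155)
```

Emit:
{"fn": "play_rows", "kwargs": {
  "dp": [
    [0.2, 1, 0],
    [0, 0, 0]
  ],
  "yaw": [0, 0]
}}

```text
t: 13.98
ee_pos: [548.9, -117.6, 88.6]
orientation: [2.463, 1.947, -0.003]
ft_force: [-1.4, -11.7, -2.5]
width: 0.7
grasp_force: 6.1
```

Emit:
{"fn": "play_rows", "kwargs": {
  "dp": [
    [0.2, 1, 0],
    [0, 0, 0],
    [0, 0, 0],
    [0, 0, 0]
  ],
  "yaw": [0, 0, 0, 0]
}}

```text
t: 14.32
ee_pos: [549.1, -116.8, 88.5]
orientation: [2.463, 1.947, -0.003]
ft_force: [-1.5, -12.4, -3.0]
width: 0.4
grasp_force: 6.4
```

```bash
python3 -c "
from h import *
for i in range(6):
    viewer.get_image('top');o=ctrl.get_obs();print(o['ft_force'].round(1),round(float(o['ft_force'][:2]@[.228,.974]),2),round(o['grasp_force'],2))"
```

```text
[ -1.9 -12.6  -3.1] -12.7 6.43
[ -1.2 -12.5  -3. ] -12.48 6.42
[ -1.2 -12.3  -3. ] -12.3 6.42
[ -1.5 -12.2  -3.3] -12.18 6.42
[ -1.4 -12.6  -3.6] -12.57 6.42
[ -1.3 -13.6  -3. ] -13.55 6.42
```

Emit:
{"fn": "play_rows", "kwargs": {
  "dp": [
    [-2, -8.5, 0],
    [-2, -8.5, 0],
    [-0.5, -2, 0],
    [0, 0, 20],
    [-5.5, -24, 0],
    [-5.5, -24, 0],
    [-5.5, -23, 0],
    [0, 0, 0]
  ],
  "yaw": [0, 0, 0, 0, 0, 0, 0, 0]
}}

```text
t: 15.28
ee_pos: [527.9, -207.9, 108.9]
orientation: [2.468, 1.943, 0.0]
ft_force: [-0.2, -1.8, 0.1]
width: 0.6
grasp_force: 0.0
```

Emit:
{"fn": "play_rows", "kwargs": {
  "dp": [
    [0, 0, -14],
    [0, 0, -14],
    [0, 0, 0],
    [0, 0, 0]
  ],
  "yaw": [0, 0, 0, 0]
}}

```text
t: 15.62
ee_pos: [527.7, -204.5, 80.2]
orientation: [-2.464, -1.945, 0.001]
ft_force: [-0.4, -0.2, 0.3]
width: 0.3
grasp_force: 0.0
```

Run:
```python
from h import *
im=viewer.get_image('scene'); b=im['pixels'][90:240,100:300,::-1]
cv2.imwrite('pics/f.png',cv2.resize(b,None,fx=4,fy=4,interpolation=cv2.INTER_CUBIC)); 
u=np.array([.228,.974]);O=np.array([556.2,-86.7]);e=ctrl.get_obs()['ee_pos']
print(e,(e[:2]-O)@u,(e[:2]-O)@[-.974,.228])
```

```text
[ 528.25951369 -204.85358185   80.77501402] -121.45201959698667 0.27501700272574664
```

View pics/f.png

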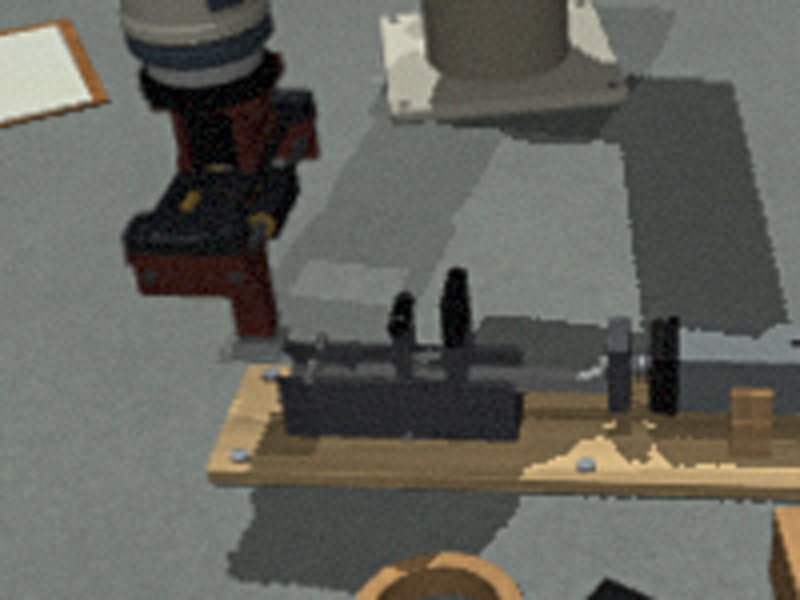

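The closed fingers (255, 330) stand just above the middle of the tab (257, 348). The trigger is back at rest (402, 315), and the plug is against the post (662, 360). Next I press the tab.

Emit:
{"fn": "play_rows", "kwargs": {
  "dp": [
    [0, 0, -5],
    [0, 0, -4],
    [0, 0, -3],
    [0, 0, 0]
  ],
  "yaw": [0, 0, 0, 0]
}}

```text
t: 16.0
ee_pos: [528.7, -206.0, 68.8]
orientation: [2.465, 1.945, 0.001]
ft_force: [1.3, -2.1, 2.4]
width: 0.6
grasp_force: 1.4
```

Emit:
{"fn": "play_rows", "kwargs": {
  "dp": [
    [0, 0, -1.5],
    [0, 0, 0],
    [0, 0, 0],
    [0, 0, 0],
    [0, 0, 0],
    [0, 0, 0],
    [0, 0, 0],
    [0, 0, 0]
  ],
  "yaw": [0, 0, 0, 0, 0, 0, 0, 0]
}}

```text
t: 16.67
ee_pos: [528.3, -205.6, 67.3]
orientation: [2.466, 1.946, 0.0]
ft_force: [1.1, -3.0, 2.5]
width: 0.3
grasp_force: 1.8
```

Emit:
{"fn": "play_rows", "kwargs": {
  "dp": [
    [0, 0, 0],
    [0, 0, 0],
    [0, 0, 0],
    [0, 0, 0],
    [0, 0, 0],
    [0, 0, 0],
    [0, 0, 0],
    [0, 0, 0]
  ],
  "yaw": [0, 0, 0, 0, 0, 0, 0, 0]
}}

```text
t: 17.33
ee_pos: [528.2, -205.6, 67.2]
orientation: [2.466, 1.946, 0.0]
ft_force: [1.5, -3.0, 2.6]
width: 0.4
grasp_force: 1.8
```

```bash
python3 g.py | sed -n 2p
```

```text
(56, 7, 13.0, 112) (58, 9, 12.0, 105) (60, 7, 12.0, 95) (62, 6, 83.0, 91) (64, 10, 84.0, 84) (66, 11, 85.0, 84) (68, 11, 84.0, 87) (70, 10, 86.0, 85) (72, 10, 85.0, 85) (74, 12, 86.0, 84) (76, 11, 58.0, 88) (78, 9, 12.0, 95) (80, 6, 12.0, 97) (82, 9, 64.0, 95) (84, 7, 13.0, 100) (86, 10, 13.0, 95) (88, 8, 12.0, 87) (90, 13, 72.0, 70) (92, 11, 81.0, 44) (94, 10, 82.0, 35) (96, 10, 82.0, 38) (98, 10, 82.0, 51) (100, 6, 80.0, 75) (102, 6, 11.0, 97) (104, 11, 12.0, 115) (106, 9, 11.0, 120) (108, 10, 11.0, 123) (110, 8, 13.0, 128) (112, 7, 11.0, 137) (114, 9, 13.0, 155) (116, 10, 11.0, 156) (118, 8, 11.0, 147) (120, 9, 11.0, 163) (122, 8, 11.0, 164) (124, 8, 12.0, 153) (126, 11, 11.0, 144) (128, 8, 13.0, 149) (130, 9, 12.0, 140) (132, 23, 53.0, 86) (134, 15, 82.0, 45) (136, 10, 83.0, 34) (138, 10, 82.0, 49) (140, 7, 82.0, 80) (142, 11, 80.0, 111) (144, 10, 80.0, 127) (146, 11, 79.0, 126) (148, 10, 80.0, 129) (150, 11, 79.0, 132) (152, 10, 79.0, 129) (154, 10, 80.0, 128)
```

Emit:
{"fn": "play_rows", "kwargs": {
  "dp": [
    [0, 0, 0],
    [0, 0, 0],
    [0, 0, 0],
    [0, 0, 0],
    [0, 0, 0],
    [0, 0, 0]
  ],
  "yaw": [0, 0, 0, 0, 0, 0]
}}

```text
t: 17.88
ee_pos: [528.2, -205.6, 67.2]
orientation: [2.466, 1.946, 0.0]
ft_force: [2.3, -1.9, 3.0]
width: 0.4
grasp_force: 1.8
```

Emit:
{"fn": "play_rows", "kwargs": {
  "dp": [
    [0, 0, 6],
    [0, 0, 15],
    [0, 0, 30],
    [0, 0, 30],
    [0, 0, 20],
    [0, 0, 0],
    [0, 0, 0],
    [0, 0, 0]
  ],
  "yaw": [0, 0, 0, 0, 0, 0, 0, 0]
}}

```text
t: 18.55
ee_pos: [526.8, -204.9, 167.1]
orientation: [-2.464, -1.945, 0.002]
ft_force: [0.1, 0.2, -0.7]
width: 0.7
grasp_force: 0.0
```

```bash
python3 g.py | sed -n 2p | grep -o '(60.*(78'; python3 -c "
from h import *
im=viewer.get_image('scene'); b=im['pixels'][90:240,100:300,::-1]
cv2.imwrite('pics/i.png',cv2.resize(b,None,fx=4,fy=4,interpolation=cv2.INTER_CUBIC))"
```

```text
(60, 7, 12.0, 95) (62, 6, 84.0, 89) (64, 10, 85.0, 87) (66, 12, 85.0, 85) (68, 10, 85.0, 91) (70, 11, 84.0, 94) (72, 10, 85.0, 94) (74, 12, 85.0, 90) (76, 10, 33.0, 90) (78
```

View pics/i.png

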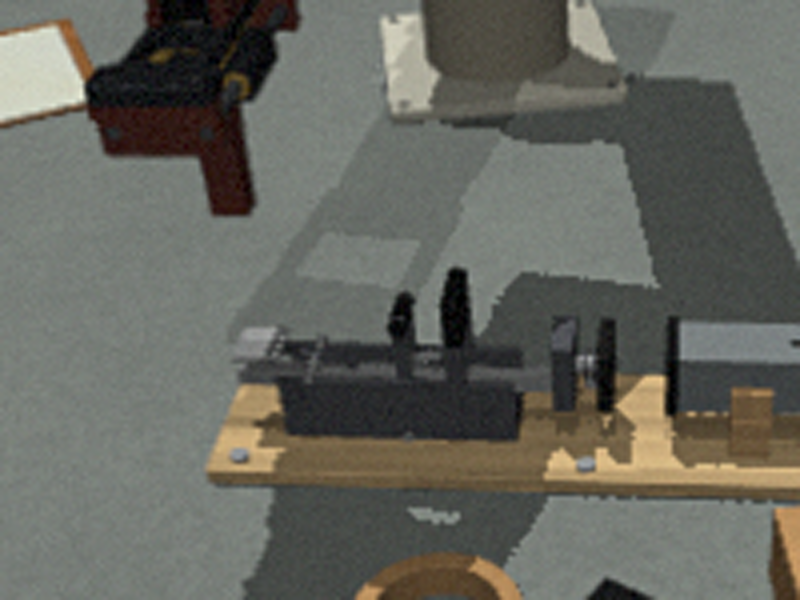

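The jaw is fully back (565, 365), the plug is flush on the post (672, 365), the tab is up (258, 342), and the fingers are clear.

```bash
python3 -c "
from workcell import ticket; print(ticket.close_job())"
```

```text
the job is handed in; nothing more can be done
None
```

The job is handed in, with no verdict returned: the plug was pressed home in five squeezes, the last to about 12.5 N, and after the tab was pressed the depth image and last picture show the jaw fully back, the plug still home, and trigger and tab at rest.

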